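# Peel a tray off the stack and show it to the scanner

## Task

Turn the tray scanner's selector knob to the position marked with three dots, then peel the top tray off the nested stack: take it by its upright tab and raise that corner first, about 40 mm, while the opposite corner is still down in the stack. Carry it over and finish while holding it by the tab, level and still, centred about 100 mm above the scanner's glass and touching nothing else; the selector stays on three dots, the rest of the stack stays in its holder and the other things on the table stay where they are.

Things in the scene. Friction and masses are not known exactly. Their poses are not given: they have to be found in the camera images.
- selector (a joint): angle of the scanner's selector knob (rad), growing clockwise seen from above. Four detents: one dot at 0, two dots at 0.6, three dots at 1.2, four dots at 1.8; end stops at -0.12 and 1.92. It takes about 0.08 N m to turn it over the hump between detents; let go near a detent, it snaps into it or rests within 0.1 rad of it
- selector_grip (a point): point on the knob's axis at the height to grip, 22 mm above the scanner's top. The black knob is a disc 46 mm across and 8 mm tall that carries a bar to grip, 12 mm thick, 40 mm long and 26 mm tall (its top 12 mm above this point), pointed at the end that shows the setting. The frame turns with the knob: the bar points along the direction 0.9 rad anticlockwise (seen from above) of the frame's x axis, at every setting; at joint 0 the frame is parallel to scanner
- scanner: light grey flat tray scanner, fixed, 160 (x) x 260 (y) x 40 mm tall, origin at the centre of its underside. The knob stands on top at x = -12, y = 85 mm; the glass fills the other part of the top. Black dots beside the knob mark the four positions in rows of one to four dots
- glass_centre (a point): centre of the scanner's glass (116 x 146 mm), on its top face, 40 mm above the table; axes as the scanner's
- tray_tab (a point): centre of the upright tab of the top tray, where to grip. The tab is a plate 10 mm thick, 30 mm wide and 33 mm tall (16.5 mm up and down from this point) standing on the rim at one corner; its thickness lies along the horizontal line from tray_far to this point (the tray's diagonal), so the fingers close along that diagonal. Seen in the tray's frame the tab is at x = -70, y = +50 mm, 27 mm above tray_centre
- tray_far (a point): point at the bottom of the tray at the corner opposite the tab, tray frame x = +70, y = -50 mm, 10 mm below tray_centre: the point about which the tray is tipped when its tab is raised
- tray_centre (a point): centre of the top tray, half-way up. Dark grey plastic component tray, rim 160 (x) x 120 (y) mm, 20 mm tall without the tab, body below the rim 136 x 96 mm, 56 to 112 g. Its lower 10 mm sit, with 3 mm play, in the tray beneath, where sprung nubs in the two long sides cling to it with about 4 to 6 N in all; z up when level
- stack_far (a point): point of the lower stack that coincides with tray_far while the top tray is nested
- stack_mid (a point): middle of the lower stack: nested dark grey trays like the top one, as one loose piece, rim 160 x 120 mm, 40 mm tall, 0.9 kg, this point 20 mm above its underside
- holder: fixed aluminium holder, plate 190 (x) x 150 (y) x 6 mm on the table with low upright guides (top 32 mm above the table) round the stack; origin at the centre of its underside, the stack and top tray lie with the same axes to within 0.02 rad. The rim of the top tray is 56 mm and the top of the tab 89 mm above the table
- detector: bystander, not to be disturbed: white round smoke-detector head 80 mm across, 42 mm tall; origin under its centre
- terminal_strip: bystander, not to be disturbed: white strip of eight screw terminals, 105 x 22 x 18 mm, long side along its x; origin under its centre
- base_plate: bystander, not to be disturbed: white round mounting base 90 mm across, 25 mm tall; origin under its centre
- sounder: bystander, not to be disturbed: black round sounder 44 mm across, 20 mm tall; origin under its centre
- screw_bin: bystander, not to be disturbed: open blue bin 100 x 130 x 45 mm; origin under its centre
- driver: bystander, not to be disturbed: red-handled screwdriver lying on the table, along its x; origin under its centre
- marker: bystander, not to be disturbed: black marker pen, 12 mm thick, 142 mm long, lying along its x; origin under its centre

How it is judged (in metres and radians):
On the way, in this order (a step that is already met when the one before it is completed fails the run):
1. the selector stands at the three-dot position (value of joint selector between 1.03 and 1.37 rad and velocity of joint selector between -0.3 and 0.3 rad/s and contact force between selector and the fingers below 0.3 N), for 0.3 s.
2. the tab corner is raised (tray tipped at least 0.12 rad, tab up by over 20 mm) while the opposite corner is still down in the stack (within 15 mm of its place) (angle between tray_centre's own z axis and vertical above 0.12 rad and distance between tray_far and stack_far below 0.015 m and height (world z) of tray_tab above 0.095 m), for 0.1 s.
At the end, for the whole second after the job is handed in: Selector within 0.17 rad of three dots; tray in the fingers, slower than 0.03 m/s, centre within 40 mm sideways of the glass centre and 60 to 150 mm above it, level to 0.26 rad, touching neither scanner nor stack; lower stack within 15 mm of its start, tilt under 0.08 rad (value of joint selector between 1.03 and 1.37 rad and horizontal distance between tray_centre and glass_centre below 0.04 m and z of tray_centre in the frame of glass_centre between 0.06 and 0.15 m and angle between tray_centre's own z axis and vertical below 0.26 rad and linear speed of tray below 0.03 m/s and contact force between the fingers and tray above 1 N and contact force between tray and scanner below 0.05 N and contact force between tray and stack below 0.05 N and distance of stack_mid from where it was at the start of the episode below 0.015 m and angle between stack_mid's own z axis and vertical below 0.08 rad); the arm keeps its last pose, push and grip.
It fails at once if the lower stack is lifted or shifted by more than 25 mm (distance of stack_mid from where it was at the start of the episode above 0.025 m).
It fails at once if a bystander is moved by more than 40 mm (distance of any of detector, terminal_strip, base_plate, sounder, screw_bin, driver, marker from where it was at the start of the episode above 0.04 m).
It also fails if it takes over 58 s, if anything falls off the work surface, if the arm or the gripper's body presses on something with over 40 N, if the wrist force passes 120 N, or if a joint passes its speed limit or range.

## Robot

A 6-joint arm with a two-finger parallel gripper is mounted at the origin on the work surface. World frame = base frame: x ahead of the robot, y to its left, z up, the work surface at z = 0. Lengths are in mm, angles in rad, forces in N, time in s.
With the tool pointing down it reaches from about 350 to 975 mm from the base axis. Payload 7.1 kg.
Tool frame: the origin (TCP) lies on the mounting face of the last link; the fingertips stand 182 mm ahead of it and the grasp point (between the pads) lies 163 mm ahead of it; z points along the fingers, y is the direction in which the jaws open and shut (so a half turn about z gives the same grasp; the last joint's range is limited). The gripper opens to 88 mm and grips with 3 to 60 N. Pads are 20 mm wide; open, the fingers measure 115 mm over their backs; the gripper's body (75 mm by 178 mm) begins 61 mm behind the grasp point.
Start: joints at [1.226, 0.423, 1.63, -0, 1.089, -0.019], TCP at [200.01, 592.117, 404.675] pointing down, gripper open.
Joint ranges: [-3, 3], [-0.9, 2.11], [0.09, 2.58], [-1.31, 4.45], [0.11, 2.69], [-2.54, 2.54]. Speed limits (rad/s): [2.39, 2.39, 3.01, 3.14, 3.14, 3.14].

## Interface

Orientations are given as a rotation vector (axis times angle).
In Python, from workcell import ctrl, optics, nets gives the robot as it stands.
- The arm moves only by the tool send_rows, never from a script. Its argument "rows" is a list of rows, each an object with "offset": the shift along the tool's x, y, z in m, a list of three; "twist": the turn, a rotation vector about the tool's x, y, z in degrees, a list of three. A call has exactly 5 rows; each row shifts and turns the pose as measured when the row begins, along the tool's axes as they then stand; what a row does not reach is not made up. A row lasts 1/12 s, in which the tool goes at most 41.7 mm and 7.16 degrees, less where a joint would pass 70% of its speed; a pose out of reach is approached as far as the arm can. A call is refused whole if a number of a shift passes 0.0417 or a number of a turn 7.16, either way. A call with a gripper value outside its range is refused whole. "gripper" is the finger opening in m, from 0 to 0.0878, set as the call begins (left out, the last holds). The fingers move at their own pace and stop on an object; the grip force is fixed at half the most. Time passes only in rows, so rows that do not move let the fingers close, or fill a call up. It gives the time, the measured TCP pose, the force and the opening at its end, in the units of the state.
- ctrl.get_obs(): the state, without advancing time (a new reading comes with each control period).
- optics.get_image(name): name is "scene" or "top" or "wrist"; returns (picture, depth): 400x640x3 uint8, blue, green, red; 400x640 float32, mm along the optical axis (not along the pixel's ray), 0 where there is no reading.
- optics.camera_info(name): a dict with "K" (3x3 intrinsics, pixels), "k1" (the pictures are not rectified: a ray, as slopes to the right and down, at radius r is drawn at 1 + k1 r^2 times it, then the intrinsics apply), "pose" (4x4, takes a point from camera to world coordinates). Camera axes: x right, y down, z forward; pixel columns grow to the right and rows downward; lengths in mm; the calibration is good to about 2 mm. A picture is of the moment at which its call begins: read the wrist's pose just before it. camera_info takes no time and is no camera call; for the wrist camera it gives the pose at the moment of the call.
- ctrl.close_job(): hands the job in, once; it reports no verdict.
Trained networks look in the newest picture that a camera, given by its name, has taken for a name from the list of things; names that differ only in an ending like _2 or _b are one class to them, and where a whole thing is asked for, a point or a joint stands for the part that bears it (a point fixed in the world has none). Each returns a list of dicts, best first, with "conf" (0 to 1); they miss things now and then, are a little off and sometimes report something else, mostly with a low value. They report only what shows in the picture. A call takes as long as a camera call.
- nets.spot_in(camera, label): "extent" ([left, top, right, bottom] in pixels, round what is visible of it).
- nets.spot_point(camera, label): "position" ([column, row] in pixels: a listed point, or the origin of a listed thing).
The state is a dict: "t": time; "qpos": joint angles; "qvel": joint speeds; "joint_torque": joint torques, N m; "ee_pos": TCP position; "orientation": TCP orientation; "ft_force": force on the tool from outside, world axes, zero at the start; "moment": the same for the moment, N m; "width": finger opening in mm.
Only numpy, scipy, OpenCV 4.12 (cv2) and the standard library are available. Lean on these libraries where they do the work, as an engineer would, in place of code of your own. Each camera call takes 0.05 s, during which the arm holds its last target. There are 200 camera calls.

## Working session

There is one attempt and no reset: what is moved stays moved. The work goes in short steps, Python scripts to look and compute and a tool call to move; the robot and the scene stay as the last step left them, time stands still between calls to the robot, and variables do not carry over. Pictures are saved under pics/ and viewed, about 8 in all and at most 12, crops included, and the job is handed in when it is done.

Besides the shell and the picture viewer there is one more tool, called in YAML: its name, and indented under it one key for each argument. send_rows: Moves the arm, as the interface text tells. Its arguments: {"type":"object","properties":{"rows":{"type":"array"},"gripper":{"type":"number"}},"required":["rows"]}

```bash
mkdir -p pics
cat > h.py <<'E'
import numpy as np, cv2
from scipy.spatial.transform import Rotation as R
from workcell import ctrl, optics, nets
def ray(ci,px):
    K=np.array(ci["K"]);k1=ci["k1"]
    d=np.array([(px[0]-K[0,2])/K[0,0],(px[1]-K[1,2])/K[1,1]]);u=d.copy()
    for _ in range(20): u=d/(1+k1*(u@u))
    P=np.array(ci["pose"]);return P[:3,3],P[:3,:3]@np.array([u[0],u[1],1.])
def at_z(ci,px,z):
    o,d=ray(ci,px);return o+d*(z-o[2])/d[2]
def deproj(ci,px,dep):
    o,d=ray(ci,px);return o+d*dep
def proj(ci,p):
    P=np.array(ci["pose"]);K=np.array(ci["K"]);c=P[:3,:3].T@(np.asarray(p)-P[:3,3]);u=c[:2]/c[2]
    u=u*(1+ci["k1"]*(u@u));return K[:2,:2]@u+K[:2,2]
E
python3 - <<'E'
from h import *
np.set_printoptions(precision=1,suppress=True)
Z={"selector_grip":62,"glass_centre":40,"scanner":0,"tray_tab":72.5,"tray_far":36,"tray_centre":46,"holder":0,"detector":0,"terminal_strip":0,"base_plate":0,"sounder":0,"screw_bin":0,"driver":0,"marker":0}
for c in("top","scene"):
    im,d=optics.get_image(c);cv2.imwrite(f"pics/{c}0.png",im);np.save(f"{c}.npy",d);ci=optics.camera_info(c)
    print(c,np.array(ci["K"])[0,0],np.array(ci["pose"])[:3,3])
    for n,z in Z.items():
        r=nets.spot_point(c,n)
        for q in r[:2]: print(n,round(q["conf"],2),np.array(q["position"]),at_z(ci,q["position"],z))
E
```

```text
top 363.95269941270493 [ 438.3  -22.  1130.5]
selector_grip 0.6 [376.2 210.1] [ 573.9 -139.2   62. ]
glass_centre 0.7 [415.5 202.4] [ 599.9 -260.1   40. ]
scanner 0.71 [398.2 203.3] [ 603.1 -214.9    0. ]
tray_tab 0.68 [246.1 250.6] [454.5 240.5  72.5]
tray_tab 0.31 [269.  194.5] [619.7 177.9  72.5]
tray_far 0.94 [267.2 193.6] [628.8 190.4  36. ]
tray_far 0.72 [268.7 197.4] [616.9 185.4  36. ]
tray_centre 0.74 [257.3 219.9] [546.7 216.3  46. ]
detector 0.76 [327.7 248.6] [462.5   5.2   0. ]
terminal_strip 0.54 [328.7 197.1] [623.3   2.2   0. ]
base_plate 0.92 [369.5 153. ] [ 765.9 -128.3    0. ]
base_plate 0.73 [375.4 209.1] [ 584.9 -143.5    0. ]
sounder 0.67 [327.5 152.1] [769.8   6.2   0. ]
sounder 0.16 [268.2 193.2] [636.3 194.2   0. ]
screw_bin 0.38 [330.1 195.2] [629.3  -2.2   0. ]
driver 0.72 [171.  240.2] [487. 499.   0.]
marker 0.58 [494.3 233.5] [ 508.7 -506.8    0. ]
scene 500.63175341450125 [1568.1  165.6 1161.9]
selector_grip 0.65 [290.4 188.9] [ 577.9 -123.8   62. ]
glass_centre 0.84 [244.4 193.1] [ 597.  -263.7   40. ]
scanner 0.91 [258.6 204.1] [ 600.  -223.2    0. ]
scanner 0.21 [391.7 220. ] [599.1 187.    0. ]
tray_tab 0.84 [415.5 172.7] [461.4 242.3  72.5]
tray_far 0.66 [386.6 216.7] [619.  170.7  36. ]
tray_centre 0.57 [404.7 194.5] [532.2 216.8  46. ]
detector 0.72 [340.  179.4] [456.1   9.    0. ]
detector 0.67 [322.3 260.5] [776.2   6.9   0. ]
base_plate 0.93 [270.3 249.6] [ 762.4 -146.     0. ]
base_plate 0.46 [365.  264.9] [772.  126.7   0. ]
sounder 0.52 [320.1 253.5] [753.6  -3.4   0. ]
screw_bin 0.84 [364.3 262.9] [765.7 124.    0. ]
driver 0.65 [495.1 204.3] [487.1 494.    0. ]
marker 0.56 [180.1 172.6] [ 507.4 -510.1    0. ]
marker 0.5 [261.8 204.6] [ 600.5 -212.9    0. ]
```

Run:
```python
import cv2
a=cv2.imread("pics/top0.png")[110:290,210:460];cv2.imwrite("pics/top0c.png",cv2.resize(a,(800,576),interpolation=cv2.INTER_CUBIC))
```

```text
(no output)
```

View pics/top0c.png

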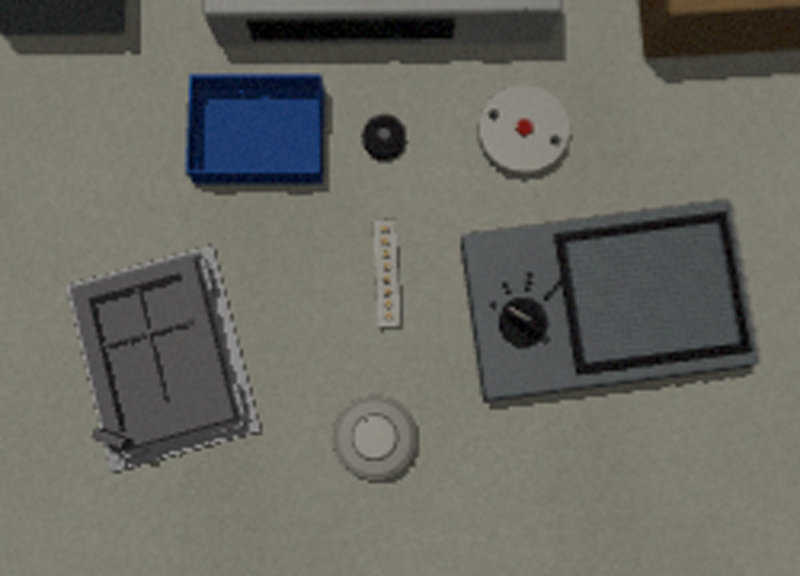

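The top view shows the knob at crop (522,320), its bar pointing at the one-dot row up and to the left. The scanner is yawed about 7.5° ccw. The stack is at about (160,350), with the tab at its lower left, (112,438). Next I'll check the tool and camera frames.

Run:
```python
from h import *
np.set_printoptions(precision=3,suppress=True)
o=ctrl.get_obs();print(o["t"],o["ee_pos"],R.from_rotvec(o["orientation"]).as_matrix());ci=optics.camera_info("wrist")
Rt=R.from_rotvec(o["orientation"]).as_matrix()
P=np.array(ci["pose"]);print("cam in tool",Rt.T@(P[:3,3]-o["ee_pos"]),Rt.T@P[:3,:3],np.array(ci["K"])[0,0])
tgt=np.array([574,-139,0.]);print("to knob in tool",Rt.T@(tgt-o["ee_pos"]))
```

```text
1.5 [200.005 592.13  404.688] [[-0.947  0.32   0.   ]
 [ 0.32   0.947  0.   ]
 [ 0.     0.    -1.   ]]
cam in tool [79.774 -0.799 19.334] [[ 0.001 -0.958 -0.287]
 [ 1.     0.001  0.   ]
 [-0.    -0.287  0.958]] 325.2609864623512
to knob in tool [-588.328 -572.981  404.671]
```

```bash
cat > plan.py <<'E'
from h import *
import json
def plan(p,yaw,n,tilt=None):
    """rows to TCP p (mm), tool down, tool-y heading yaw deg"""
    o=ctrl.get_obs();p0=np.array(o["ee_pos"]);M=R.from_rotvec(o["orientation"])
    y=M.as_matrix()[:,1];cur=np.degrees(np.arctan2(y[1],y[0]))
    s=np.sin(np.radians(yaw));c=np.cos(np.radians(yaw))
    T=R.from_matrix(np.array([[-s,c,0],[c,s,0],[0,0,-1]]))
    rel=(M.inv()*T).as_rotvec(degrees=True)
    print("t",o["t"],"pos",np.round(p0,1),"yaw",round(cur,1),"rel",np.round(rel,1))
    st=(np.asarray(p,float)-p0)/n;rows=[]
    for i in range(n):
        Mi=M*R.from_rotvec(rel*i/n,degrees=True)
        rows.append({"offset":[round(float(v),4) for v in Mi.inv().apply(st)/1000],"twist":[round(float(v),2) for v in rel/n]})
    for i in range(0,n,5): print(json.dumps(rows[i:i+5]).replace('"offset"','o').replace('"twist"','t'))
E
python3 -c "
from plan import *
plan([574,-139,360],-31,25)"
```

```text
t 1.5 pos [200.  592.1 404.7] yaw 71.3 rel [  0.   -0.  102.3]
[{o: [-0.0235, -0.0229, 0.0018], t: [0.0, -0.0, 4.09]}, {o: [-0.0251, -0.0212, 0.0018], t: [0.0, -0.0, 4.09]}, {o: [-0.0266, -0.0193, 0.0018], t: [0.0, -0.0, 4.09]}, {o: [-0.0279, -0.0174, 0.0018], t: [0.0, -0.0, 4.09]}, {o: [-0.029, -0.0154, 0.0018], t: [0.0, -0.0, 4.09]}]
[{o: [-0.0301, -0.0132, 0.0018], t: [0.0, -0.0, 4.09]}, {o: [-0.0309, -0.0111, 0.0018], t: [0.0, -0.0, 4.09]}, {o: [-0.0316, -0.0088, 0.0018], t: [0.0, -0.0, 4.09]}, {o: [-0.0322, -0.0065, 0.0018], t: [0.0, -0.0, 4.09]}, {o: [-0.0326, -0.0042, 0.0018], t: [0.0, -0.0, 4.09]}]
[{o: [-0.0328, -0.0019, 0.0018], t: [0.0, -0.0, 4.09]}, {o: [-0.0328, 0.0004, 0.0018], t: [0.0, -0.0, 4.09]}, {o: [-0.0327, 0.0028, 0.0018], t: [0.0, -0.0, 4.09]}, {o: [-0.0324, 0.0051, 0.0018], t: [0.0, -0.0, 4.09]}, {o: [-0.032, 0.0074, 0.0018], t: [0.0, -0.0, 4.09]}]
[{o: [-0.0314, 0.0097, 0.0018], t: [0.0, -0.0, 4.09]}, {o: [-0.0306, 0.0119, 0.0018], t: [0.0, -0.0, 4.09]}, {o: [-0.0297, 0.0141, 0.0018], t: [0.0, -0.0, 4.09]}, {o: [-0.0286, 0.0161, 0.0018], t: [0.0, -0.0, 4.09]}, {o: [-0.0274, 0.0181, 0.0018], t: [0.0, -0.0, 4.09]}]
[{o: [-0.026, 0.0201, 0.0018], t: [0.0, -0.0, 4.09]}, {o: [-0.0245, 0.0219, 0.0018], t: [0.0, -0.0, 4.09]}, {o: [-0.0229, 0.0236, 0.0018], t: [0.0, -0.0, 4.09]}, {o: [-0.0212, 0.0251, 0.0018], t: [0.0, -0.0, 4.09]}, {o: [-0.0193, 0.0266, 0.0018], t: [0.0, -0.0, 4.09]}]
```

send_rows:
  rows:
    - {"offset": [-0.024,-0.023,0.002],"twist": [0,0,4]}
    - {"offset": [-0.025,-0.021,0.002],"twist": [0,0,4]}
    - {"offset": [-0.027,-0.019,0.002],"twist": [0,0,4]}
    - {"offset": [-0.028,-0.017,0.002],"twist": [0,0,4]}
    - {"offset": [-0.029,-0.015,0.002],"twist": [0,0,4]}
  gripper: 0.087

```text
t: 1.92
ee_pos: [276.0, 446.8, 394.3]
orientation: [-1.048, -2.961, -0.009]
ft_force: [0.6, -0.4, 0.8]
width: 87.3
```

send_rows:
  rows:
    - {"offset": [-0.03,-0.013,0.002],"twist": [0,0,4]}
    - {"offset": [-0.031,-0.011,0.002],"twist": [0,0,4]}
    - {"offset": [-0.032,-0.009,0.002],"twist": [0,0,4]}
    - {"offset": [-0.032,-0.007,0.002],"twist": [0,0,4]}
    - {"offset": [-0.033,-0.004,0.002],"twist": [0,0,4]}

```text
t: 2.33
ee_pos: [353.1, 293.0, 384.0]
orientation: [-1.568, -2.721, -0.012]
ft_force: [1.2, 0.2, -0.2]
width: 86.7
```

send_rows:
  rows:
    - {"offset": [-0.033,-0.002,0.002],"twist": [0,0,4]}
    - {"offset": [-0.033,0.0,0.002],"twist": [0,0,4]}
    - {"offset": [-0.033,0.003,0.002],"twist": [0,0,4]}
    - {"offset": [-0.032,0.005,0.002],"twist": [0,0,4]}
    - {"offset": [-0.032,0.007,0.002],"twist": [0,0,4]}

```text
t: 2.75
ee_pos: [428.3, 138.0, 374.2]
orientation: [-2.038, -2.39, -0.018]
ft_force: [0.3, 0.6, -1.1]
width: 87.1
```

send_rows:
  rows:
    - {"offset": [-0.031,0.01,0.002],"twist": [0,0,4]}
    - {"offset": [-0.031,0.012,0.002],"twist": [0,0,4]}
    - {"offset": [-0.03,0.014,0.002],"twist": [0,0,4]}
    - {"offset": [-0.029,0.016,0.002],"twist": [0,0,4]}
    - {"offset": [-0.027,0.018,0.002],"twist": [0,0,4]}

```text
t: 3.17
ee_pos: [503.1, -18.3, 364.3]
orientation: [-2.44, -1.977, -0.022]
ft_force: [0.2, 0.1, 0.6]
width: 86.7
```

```bash
python3 -c "
from plan import *
plan([574,-139,360],-31,5)"
```

```text
t 3.1667 pos [503.1 -18.3 364.3] yaw -12.0 rel [ 0.4 -0.7 19. ]
[{o: [-0.0207, 0.0189, 0.0008], t: [0.07, -0.14, 3.81]}, {o: [-0.0194, 0.0202, 0.0008], t: [0.07, -0.14, 3.81]}, {o: [-0.018, 0.0215, 0.0008], t: [0.07, -0.14, 3.81]}, {o: [-0.0165, 0.0226, 0.0008], t: [0.07, -0.14, 3.81]}, {o: [-0.015, 0.0237, 0.0008], t: [0.07, -0.14, 3.81]}]
```

send_rows:
  rows:
    - {"offset": [-0.021,0.019,0.001],"twist": [0.1,-0.15,3.9]}
    - {"offset": [-0.02,0.02,0.001],"twist": [0.1,-0.15,3.9]}
    - {"offset": [-0.018,0.022,0.001],"twist": [0.1,-0.15,3.9]}
    - {"offset": [-0.017,0.023,0.001],"twist": [0.1,-0.15,3.9]}
    - {"offset": [-0.015,0.024,0.001],"twist": [0.1,-0.15,3.9]}

```text
t: 3.58
ee_pos: [575.8, -150.5, 359.0]
orientation: [-2.755, -1.507, 0.003]
ft_force: [0.9, -0.6, 0.1]
width: 86.9
```

```bash
cat > look.py <<'E'
from plan import *
def look(name,labels,crop=None):
    im,d=optics.get_image("wrist");ci=optics.camera_info("wrist")
    cv2.imwrite(f"pics/{name}.png",im);np.save(name+".npy",d);json.dump({k:np.array(v).tolist() for k,v in ci.items()},open(name+".json","w"))
    for n,z in labels.items():
        for q in nets.spot_point("wrist",n)[:2]: print(n,round(q["conf"],2),np.round(q["position"],1),np.round(at_z(ci,q["position"],z),1))
    return im,d,ci
E
python3 - <<'E'
from look import *
im,d,ci=look("w1",{"selector_grip":62,"glass_centre":40,"scanner":0})
plan([574,-139,233],-31,5)
E
```

```text
selector_grip 0.63 [317.2 176.5] [ 578.4 -138.9   62. ]
glass_centre 0.98 [404.3 252.1] [ 606.2 -257.4   40. ]
scanner 0.87 [379.  211.2] [ 604.8 -220.4    0. ]
t 3.7833 pos [ 575.1 -149.3  358.7] yaw -32.5 rel [-0.2  0.1 -1.5]
[{o: [0.0016, -0.0012, 0.0251], t: [-0.03, 0.01, -0.29]}, {o: [0.0017, -0.0012, 0.0251], t: [-0.03, 0.01, -0.29]}, {o: [0.0017, -0.0012, 0.0251], t: [-0.03, 0.01, -0.29]}, {o: [0.0017, -0.0012, 0.0251], t: [-0.03, 0.01, -0.29]}, {o: [0.0017, -0.0012, 0.0251], t: [-0.03, 0.01, -0.29]}]
```

View pics/w1.png

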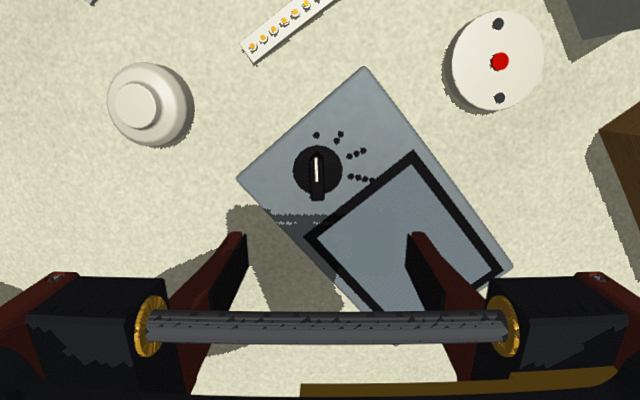

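The wrist view shows the knob at (317,173). Its white mark points straight up at the single dot (316,135), and the three-dot row is at (357,154). I'll refine the positions from depth.

```bash
cat > cloud.py <<'E'
from plan import *
def cloud(name):
    d=np.load(name+".npy");ci=json.load(open(name+".json"));ci["pose"]=np.array(ci["pose"])
    K=np.array(ci["K"]);v,u=np.mgrid[0:d.shape[0],0:d.shape[1]]
    dx=np.stack([(u-K[0,2])/K[0,0],(v-K[1,2])/K[1,1]],-1);s=dx.copy()
    for _ in range(20): s=dx/(1+ci["k1"]*(s**2).sum(-1,keepdims=True))
    c=np.concatenate([s,np.ones_like(s[...,:1])],-1)*d[...,None]
    W=c@ci["pose"][:3,:3].T+ci["pose"][:3,3];W[d==0]=np.nan;return W
def rect(p):
    (c,wh,a)=cv2.minAreaRect(p.astype(np.float32));return np.round(c,1),np.round(wh,1),round(a,1)
E
python3 - <<'E'
from cloud import *
W=cloud("w1").reshape(-1,3);W=W[~np.isnan(W[:,0])]
n=W[np.hypot(W[:,0]-578,W[:,1]+139)<35]
for lo,hi in((68,80),(44,54)):
    b=n[(n[:,2]>lo)&(n[:,2]<hi)];print(lo,len(b),b.mean(0).round(1),rect(b[:,:2]))
s=W[(abs(W[:,2]-40)<6)&(abs(W[:,0]-600)<150)&(abs(W[:,1]+220)<190)];print(len(s),np.median(s[:,2]),rect(s[:,:2]))
# top-camera scanner
ci=optics.camera_info("top");json.dump({k:np.array(v).tolist() for k,v in ci.items()},open("top.json","w"))
T=cloud("top").reshape(-1,3);T=T[~np.isnan(T[:,0])]
s=T[(abs(T[:,2]-40)<8)&(abs(T[:,0]-600)<120)&(abs(T[:,1]+220)<160)];print("top scanner",len(s),np.median(s[:,2]),rect(s[:,:2]))
s=T[(T[:,2]>40)&(T[:,2]<70)&(abs(T[:,0]-540)<130)&(abs(T[:,1]-216)<130)];print("top tray",len(s),np.median(s[:,2]),rect(s[:,:2]))
E
```

```text
68 610 [ 578.8 -138.    74.6] (array([ 578.8, -137.9]), array([39.2, 11.9]), 59.1)
44 1310 [ 581.1 -134.9   48.8] (array([ 579.5, -136.9]), array([45., 45.]), 41.5)
31734 41.56955819473447 (array([ 601.8, -219.5]), array([160.3, 259.7]), 7.3)
top scanner 4391 39.708034120054435 (array([ 599.5, -215.2]), array([160.7, 261.9]), 7.4)
top tray 1201 53.889884498841184 (array([547. , 215.9]), array([161. , 121.2]), 15.8)
```

```bash
python3 -c "
from plan import *
plan([579,-137.5,300],-31,5)"
```

```text
t 3.7833 pos [ 575.1 -149.3  358.7] yaw -32.5 rel [-0.2  0.1 -1.5]
[{o: [0.0024, -0.0006, 0.0117], t: [-0.03, 0.01, -0.29]}, {o: [0.0024, -0.0006, 0.0117], t: [-0.03, 0.01, -0.29]}, {o: [0.0024, -0.0006, 0.0117], t: [-0.03, 0.01, -0.29]}, {o: [0.0024, -0.0005, 0.0117], t: [-0.03, 0.01, -0.29]}, {o: [0.0024, -0.0005, 0.0117], t: [-0.03, 0.01, -0.29]}]
```

send_rows:
  rows:
    - {"offset": [0.003,-0.001,0.013],"twist": [0,0,-0.4]}
    - {"offset": [0.003,-0.001,0.013],"twist": [0,0,-0.4]}
    - {"offset": [0.003,-0.001,0.013],"twist": [0,0,-0.4]}
    - {"offset": [0.002,0,0.012],"twist": [0,0,-0.3]}
    - {"offset": [0.001,0,0.01],"twist": [0,0,0]}

```text
t: 4.2
ee_pos: [576.7, -132.0, 298.4]
orientation: [-2.725, -1.561, -0.001]
ft_force: [-0.3, 0.4, 0.2]
width: 87.1
```

```bash
python3 -c "
from plan import *
plan([579,-137.5,233],-31,5)"
```

```text
t 4.2 pos [ 576.7 -132.   298.4] yaw -30.4 rel [-0.  -0.   0.6]
[{o: [-0.0007, 0.001, 0.0131], t: [-0.01, -0.01, 0.12]}, {o: [-0.0007, 0.001, 0.0131], t: [-0.01, -0.01, 0.12]}, {o: [-0.0007, 0.001, 0.0131], t: [-0.01, -0.01, 0.12]}, {o: [-0.0007, 0.001, 0.0131], t: [-0.01, -0.01, 0.12]}, {o: [-0.0007, 0.001, 0.0131], t: [-0.01, -0.01, 0.12]}]
```

send_rows:
  rows:
    - {"offset": [-0.001,0.001,0.012],"twist": [0,0,0.2]}
    - {"offset": [-0.001,0.001,0.012],"twist": [0,0,0.2]}
    - {"offset": [-0.001,0.001,0.012],"twist": [0,0,0.2]}
    - {"offset": [0,0.001,0.008],"twist": [0,0,0]}
    - {"offset": [0,0,0],"twist": [0,0,0]}

```text
t: 4.62
ee_pos: [577.4, -134.7, 248.1]
orientation: [-2.729, -1.549, 0.004]
ft_force: [-0.9, -0.1, 0.5]
width: 86.6
```

```bash
python3 -c "
from plan import *
plan([579,-137.5,233],-31,5)"
```

```text
t 4.6167 pos [ 577.4 -134.7  248.1] yaw -30.8 rel [-0.2  0.   0.2]
[{o: [-0.0003, 0.0006, 0.003], t: [-0.05, 0.0, 0.03]}, {o: [-0.0003, 0.0006, 0.003], t: [-0.05, 0.0, 0.03]}, {o: [-0.0003, 0.0006, 0.003], t: [-0.05, 0.0, 0.03]}, {o: [-0.0003, 0.0006, 0.003], t: [-0.05, 0.0, 0.03]}, {o: [-0.0003, 0.0006, 0.003], t: [-0.05, 0.0, 0.03]}]
```

send_rows:
  rows:
    - {"offset": [-0.001,0.002,0.007],"twist": [0,0,0.2]}
    - {"offset": [-0.001,0.001,0.006],"twist": [0,0,0]}
    - {"offset": [0,0,0.002],"twist": [0,0,0]}
    - {"offset": [0,0,0],"twist": [0,0,0]}
    - {"offset": [0,0,0],"twist": [0,0,0]}

```text
t: 5.03
ee_pos: [579.5, -139.2, 231.3]
orientation: [-2.733, -1.542, 0.003]
ft_force: [-0.5, -0.4, -0.4]
width: 87.2
```

```bash
python3 -c "
from plan import *
plan([579,-137.5,233],-31,5)"
```

```text
t 5.0333 pos [ 579.5 -139.2  231.3] yaw -31.1 rel [-0.2  0.  -0.1]
[{o: [0.0002, -0.0003, -0.0003], t: [-0.05, 0.0, -0.03]}, {o: [0.0002, -0.0003, -0.0003], t: [-0.05, 0.0, -0.03]}, {o: [0.0002, -0.0003, -0.0003], t: [-0.05, 0.0, -0.03]}, {o: [0.0002, -0.0003, -0.0003], t: [-0.05, 0.0, -0.03]}, {o: [0.0002, -0.0003, -0.0003], t: [-0.05, 0.0, -0.03]}]
```

send_rows:
  rows:
    - {"offset": [0.001,-0.001,-0.002],"twist": [0,0,0]}
    - {"offset": [0,0,0],"twist": [0,0,0]}
    - {"offset": [0,0,0],"twist": [0,0,0]}
    - {"offset": [0,0,0],"twist": [0,0,0]}
    - {"offset": [0,0,0],"twist": [0,0,0]}
  gripper: 0.0

```text
t: 5.45
ee_pos: [579.6, -137.7, 235.2]
orientation: [-2.735, -1.543, 0.0]
ft_force: [0.3, 0.1, -0.5]
width: 57.0
```

send_rows:
  rows:
    - {"offset": [0,0,0],"twist": [0,0,0]}
    - {"offset": [0,0,0],"twist": [0,0,0]}
    - {"offset": [0,0,0],"twist": [0,0,0]}
    - {"offset": [0,0,0],"twist": [0,0,0]}
    - {"offset": [0,0,0],"twist": [0,0,0]}

```text
t: 5.87
ee_pos: [579.7, -137.7, 235.6]
orientation: [-2.735, -1.544, -0.001]
ft_force: [1.8, -1.0, 0.8]
width: 24.0
```

send_rows:
  rows:
    - {"offset": [0,0,0],"twist": [0,0,0]}
    - {"offset": [0,0,0],"twist": [0,0,0]}
    - {"offset": [0,0,0],"twist": [0,0,0]}
    - {"offset": [0,0,0],"twist": [0,0,0]}
    - {"offset": [0,0,0],"twist": [0,0,0]}

```text
t: 6.28
ee_pos: [576.9, -136.0, 235.1]
orientation: [-2.728, -1.54, 0.01]
ft_force: [-0.5, 1.5, 1.3]
width: 12.0
```

send_rows:
  rows:
    - {"offset": [0,0,0],"twist": [0,0,5]}
    - {"offset": [0,0,0],"twist": [0,0,5]}
    - {"offset": [0,0,0],"twist": [0,0,5]}
    - {"offset": [0,0,0],"twist": [0,0,5]}
    - {"offset": [0,0,0],"twist": [0,0,5]}

```text
t: 6.7
ee_pos: [576.2, -135.2, 235.1]
orientation: [-3.003, -0.888, 0.016]
ft_force: [-2.1, 1.9, 1.6]
width: 11.9
```

```bash
python3 -c "
from plan import *
plan([579,-137.5,235],-100,5);o=ctrl.get_obs();print(o['ft_force'],o['moment'],o['width'])"
```

```text
t 6.7 pos [ 576.2 -135.2  235.1] yaw -57.1 rel [-0.5  0.7 42.9]
[{o: [0.0002, 0.0007, 0.0], t: [-0.11, 0.13, 8.59]}, {o: [0.0003, 0.0006, 0.0], t: [-0.11, 0.13, 8.59]}, {o: [0.0004, 0.0006, 0.0], t: [-0.11, 0.13, 8.59]}, {o: [0.0005, 0.0005, 0.0], t: [-0.11, 0.13, 8.59]}, {o: [0.0006, 0.0004, 0.0], t: [-0.11, 0.13, 8.59]}]
[-2.13136842  1.89338574  1.59320536] [0.22129306 0.09102871 0.04840428] 11.910476771987256
```

send_rows:
  rows:
    - {"offset": [0,0,0],"twist": [0,0,5]}
    - {"offset": [0,0,0],"twist": [0,0,5]}
    - {"offset": [0,0,0],"twist": [0,0,5]}
    - {"offset": [0,0,0],"twist": [0,0,5]}
    - {"offset": [0,0,0],"twist": [0,0,5]}

```text
t: 7.12
ee_pos: [576.0, -134.1, 235.1]
orientation: [-3.126, -0.181, 0.022]
ft_force: [-2.1, 2.8, 1.9]
width: 11.7
```

send_rows:
  rows:
    - {"offset": [0,0,0],"twist": [0,0,5]}
    - {"offset": [0,0,0],"twist": [0,0,5]}
    - {"offset": [0,0,0],"twist": [0,0,5]}
    - {"offset": [0,0,0],"twist": [0,0,2]}
    - {"offset": [0,0,0],"twist": [0,0,0]}

```text
t: 7.53
ee_pos: [576.1, -133.2, 235.1]
orientation: [-3.116, 0.314, 0.025]
ft_force: [-1.4, 0.9, 0.7]
width: 12.0
```

```bash
python3 -c "
from plan import *
plan([579,-137.5,235],-100,5);o=ctrl.get_obs();print(o['ft_force'],o['moment'],o['width'])"
```

```text
t 7.5333 pos [ 576.1 -133.2  235.1] yaw -101.5 rel [-0.5  1.  -1.5]
[{o: [0.0007, 0.0007, 0.0], t: [-0.09, 0.19, -0.3]}, {o: [0.0007, 0.0007, 0.0], t: [-0.09, 0.19, -0.3]}, {o: [0.0007, 0.0007, 0.0], t: [-0.09, 0.19, -0.3]}, {o: [0.0007, 0.0007, 0.0], t: [-0.09, 0.19, -0.3]}, {o: [0.0007, 0.0008, 0.0], t: [-0.09, 0.19, -0.3]}]
[-1.37953163  0.86713987  0.73421222] [-0.20969443  0.06345602  0.13985671] 11.96155114494205
```

send_rows:
  rows:
    - {"offset": [0,0,0],"twist": [0,0,0]}
    - {"offset": [0,0,0],"twist": [0,0,0]}
    - {"offset": [0,0,0],"twist": [0,0,0]}
    - {"offset": [0,0,0],"twist": [0,0,0]}
    - {"offset": [0,0,0],"twist": [0,0,0]}
  gripper: 0.06

```text
t: 7.95
ee_pos: [576.4, -133.5, 235.0]
orientation: [-3.117, 0.308, 0.024]
ft_force: [-0.4, 0.1, 0.1]
width: 41.5
```

send_rows:
  rows:
    - {"offset": [0,0,-0.02],"twist": [0,0,0]}
    - {"offset": [0,0,-0.03],"twist": [0,0,0]}
    - {"offset": [0,0,-0.04],"twist": [0,0,0]}
    - {"offset": [0,0,-0.04],"twist": [0,0,0]}
    - {"offset": [0,0,-0.03],"twist": [0,0,0]}

```text
t: 8.37
ee_pos: [576.7, -135.0, 392.0]
orientation: [-3.114, 0.306, 0.052]
ft_force: [0.3, -0.2, 0.2]
width: 60.3
```

Run:
```python
from look import *
im,d,ci=look("w2",{"selector_grip":62,"glass_centre":40})
from cloud import cloud,rect
W=cloud("w2").reshape(-1,3);W=W[~np.isnan(W[:,0])]
n=W[np.hypot(W[:,0]-579,W[:,1]+137)<35]
b=n[(n[:,2]>68)&(n[:,2]<80)];print(len(b),b.mean(0).round(1),rect(b[:,:2]))
plan([579,-137.5,370],-100,5)
```

```text
selector_grip 0.85 [325.9 174.2] [ 576.8 -132.5   62. ]
glass_centre 0.85 [439.7 115.5] [ 609.7 -256.5   40. ]
158 [ 578.8 -133.7   78.5] (array([ 579.7, -133.3]), array([11.4, 38.1]), 79.1)
t 8.5167 pos [ 577.3 -135.2  392.2] yaw -101.2 rel [-0.5  1.7 -1.2]
[{o: [0.0006, 0.0004, 0.0044], t: [-0.1, 0.34, -0.24]}, {o: [0.0005, 0.0004, 0.0044], t: [-0.1, 0.34, -0.24]}, {o: [0.0005, 0.0004, 0.0044], t: [-0.1, 0.34, -0.24]}, {o: [0.0005, 0.0004, 0.0044], t: [-0.1, 0.34, -0.24]}, {o: [0.0004, 0.0004, 0.0044], t: [-0.1, 0.34, -0.24]}]
```

View pics/w2.png

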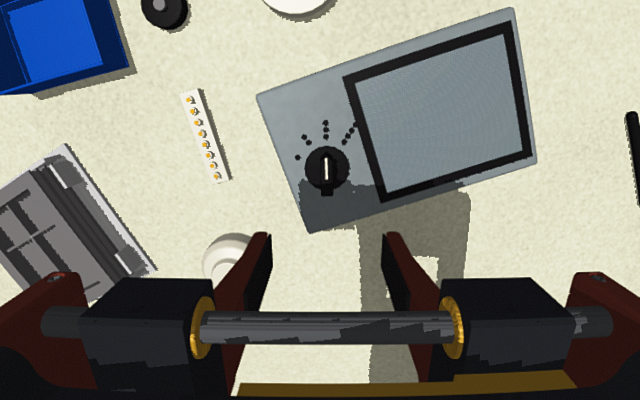

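The white mark at (326,165) now points at the three-dot row (326,128), and depth gives a joint angle of about 1.22 rad. On to the tray.

```bash
python3 -c "
from plan import *
plan([466,245,370],-19.7,15)"
```

```text
t 8.5167 pos [ 577.3 -135.2  392.2] yaw -101.2 rel [ -1.6   1.1 -81.5]
[{o: [-0.0122, -0.0234, 0.002], t: [-0.11, 0.07, -5.43]}, {o: [-0.0099, -0.0245, 0.002], t: [-0.11, 0.07, -5.43]}, {o: [-0.0075, -0.0253, 0.0019], t: [-0.11, 0.07, -5.43]}, {o: [-0.0051, -0.0259, 0.0019], t: [-0.11, 0.07, -5.43]}, {o: [-0.0026, -0.0263, 0.0018], t: [-0.11, 0.07, -5.43]}]
[{o: [-0.0001, -0.0264, 0.0018], t: [-0.11, 0.07, -5.43]}, {o: [0.0024, -0.0263, 0.0017], t: [-0.11, 0.07, -5.43]}, {o: [0.0048, -0.0259, 0.0017], t: [-0.11, 0.07, -5.43]}, {o: [0.0073, -0.0254, 0.0016], t: [-0.11, 0.07, -5.43]}, {o: [0.0096, -0.0246, 0.0016], t: [-0.11, 0.07, -5.43]}]
[{o: [0.0119, -0.0236, 0.0016], t: [-0.11, 0.07, -5.43]}, {o: [0.0141, -0.0223, 0.0015], t: [-0.11, 0.07, -5.43]}, {o: [0.0161, -0.0209, 0.0015], t: [-0.11, 0.07, -5.43]}, {o: [0.0181, -0.0193, 0.0015], t: [-0.11, 0.07, -5.43]}, {o: [0.0198, -0.0175, 0.0015], t: [-0.11, 0.07, -5.43]}]
```

send_rows:
  rows:
    - {"offset": [-0.012,-0.023,0.002],"twist": [-0.1,0.1,-5.4]}
    - {"offset": [-0.01,-0.025,0.002],"twist": [-0.1,0.1,-5.4]}
    - {"offset": [-0.008,-0.025,0.002],"twist": [-0.1,0.1,-5.4]}
    - {"offset": [-0.005,-0.026,0.002],"twist": [-0.1,0.1,-5.4]}
    - {"offset": [-0.003,-0.026,0.002],"twist": [-0.1,0.1,-5.4]}

```text
t: 8.93
ee_pos: [536.8, -9.0, 377.9]
orientation: [-3.1, -0.448, 0.037]
ft_force: [0.4, -0.1, -0.1]
width: 60.3
```

send_rows:
  rows:
    - {"offset": [0,-0.026,0.002],"twist": [-0.1,0.1,-5.4]}
    - {"offset": [0.002,-0.026,0.002],"twist": [-0.1,0.1,-5.4]}
    - {"offset": [0.005,-0.026,0.002],"twist": [-0.1,0.1,-5.4]}
    - {"offset": [0.007,-0.025,0.002],"twist": [-0.1,0.1,-5.4]}
    - {"offset": [0.01,-0.025,0.002],"twist": [-0.1,0.1,-5.4]}

```text
t: 9.35
ee_pos: [491.4, 121.6, 359.8]
orientation: [-2.894, -1.194, 0.039]
ft_force: [0.1, 0.2, 0.2]
width: 60.1
```

```bash
python3 -c "
from plan import *
plan([466,245,370],-19.7,5)"
```

```text
t 9.35 pos [491.4 121.6 359.8] yaw -45.2 rel [ -1.4   0.8 -25.5]
[{o: [0.0138, -0.0211, -0.0019], t: [-0.27, 0.17, -5.1]}, {o: [0.0156, -0.0198, -0.0019], t: [-0.27, 0.17, -5.1]}, {o: [0.0173, -0.0183, -0.002], t: [-0.27, 0.17, -5.1]}, {o: [0.0189, -0.0167, -0.002], t: [-0.27, 0.17, -5.1]}, {o: [0.0203, -0.015, -0.002], t: [-0.27, 0.17, -5.1]}]
```

send_rows:
  rows:
    - {"offset": [0.014,-0.021,-0.002],"twist": [-0.3,0.2,-5.1]}
    - {"offset": [0.016,-0.02,-0.002],"twist": [-0.3,0.2,-5.1]}
    - {"offset": [0.017,-0.018,-0.002],"twist": [-0.3,0.2,-5.1]}
    - {"offset": [0.018,-0.016,-0.002],"twist": [-0.3,0.2,-5.1]}
    - {"offset": [0.017,-0.014,-0.002],"twist": [-0.3,0.2,-4]}

```text
t: 9.77
ee_pos: [458.5, 245.3, 360.3]
orientation: [-2.56, -1.815, 0.02]
ft_force: [0.3, -0.5, 0.9]
width: 60.1
```

Run:
```python
from look import *
im,d,ci=look("w3",{"tray_tab":72.5,"tray_far":36,"tray_centre":46})
from cloud import cloud,rect
W=cloud("w3").reshape(-1,3);W=W[~np.isnan(W[:,0])]
n=W[np.hypot(W[:,0]-466,W[:,1]-245)<45]
b=n[(n[:,2]>80)&(n[:,2]<100)];print("tab top",len(b),b.mean(0).round(1),rect(b[:,:2]))
s=W[(W[:,2]>42)&(W[:,2]<66)&(abs(W[:,0]-547)<130)&(abs(W[:,1]-216)<130)];print("rim",len(s),np.percentile(s[:,2],[50,90]).round(1),rect(s[:,:2]))
plan([466,245,241],-19.7,5)
```

```text
tray_tab 0.72 [341.9 190.7] [467.2 245.9  72.5]
tray_far 0.82 [511.3 182.7] [625.2 189.8  36. ]
tray_centre 0.97 [430.8 180. ] [547.6 221.5  46. ]
tab top 446 [465.7 249.3  89.1] (array([465.4, 248.3]), array([29.4,  9.8]), 69.9)
rim 10870 [56.2 57.3] (array([546.1, 220.4]), array([161.5, 125. ]), 15.6)
t 9.9667 pos [458.9 244.2 360.7] yaw -19.6 rel [-0.5  0.5  0.1]
[{o: [0.0008, 0.0015, 0.0239], t: [-0.11, 0.1, 0.02]}, {o: [0.0008, 0.0015, 0.0239], t: [-0.11, 0.1, 0.02]}, {o: [0.0007, 0.0014, 0.0239], t: [-0.11, 0.1, 0.02]}, {o: [0.0007, 0.0014, 0.0239], t: [-0.11, 0.1, 0.02]}, {o: [0.0007, 0.0013, 0.0239], t: [-0.11, 0.1, 0.02]}]
```

View pics/w3.png

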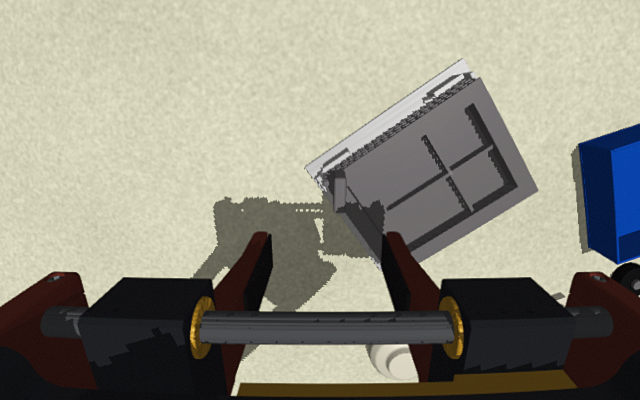

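The tab is at about (340,192) with its long side upright in the image. From depth its centre is (465.5, 248.5), its top is at z 89, and the jaw heading is −20°. Descending.

send_rows:
  rows:
    - {"offset": [0.001,0.001,0.02],"twist": [-0.1,0.1,0.1]}
    - {"offset": [0.001,0.001,0.02],"twist": [-0.1,0.1,0.1]}
    - {"offset": [0.001,0.001,0.02],"twist": [-0.1,0.1,0.1]}
    - {"offset": [0.001,0.001,0.01],"twist": [-0.1,0.1,0]}
    - {"offset": [0,0,0],"twist": [0,0,0]}

```text
t: 10.38
ee_pos: [464.3, 241.1, 285.9]
orientation: [-2.582, -1.789, 0.008]
ft_force: [0.8, -0.2, -0.6]
width: 59.9
```

```bash
python3 -c "
from plan import *
plan([465.5,248.5,241],-20,5)"
```

```text
t 10.3833 pos [464.3 241.1 285.9] yaw -20.6 rel [-0.2  0.2 -0.6]
[{o: [0.0015, -0.0003, 0.009], t: [-0.04, 0.05, -0.12]}, {o: [0.0015, -0.0003, 0.009], t: [-0.04, 0.05, -0.12]}, {o: [0.0015, -0.0003, 0.009], t: [-0.04, 0.05, -0.12]}, {o: [0.0015, -0.0003, 0.009], t: [-0.04, 0.05, -0.12]}, {o: [0.0015, -0.0003, 0.009], t: [-0.04, 0.05, -0.12]}]
```

send_rows:
  rows:
    - {"offset": [0.003,0,0.008],"twist": [0,0,-0.3]}
    - {"offset": [0.002,0,0.008],"twist": [0,0,-0.2]}
    - {"offset": [0.001,0,0.008],"twist": [0,0,0]}
    - {"offset": [0.001,0,0.006],"twist": [0,0,0]}
    - {"offset": [0,0,0],"twist": [0,0,0]}

```text
t: 10.8
ee_pos: [467.6, 245.3, 253.1]
orientation: [-2.579, -1.793, 0.01]
ft_force: [-1.2, -0.3, -0.7]
width: 60.2
```

```bash
python3 -c "
from plan import *
plan([465.5,248.5,241],-20,5)"
```

```text
t 10.8 pos [467.6 245.3 253.1] yaw -20.4 rel [-0.2  0.3 -0.4]
[{o: [0.0005, -0.0006, 0.0024], t: [-0.05, 0.06, -0.07]}, {o: [0.0005, -0.0006, 0.0024], t: [-0.05, 0.06, -0.07]}, {o: [0.0005, -0.0006, 0.0024], t: [-0.05, 0.06, -0.07]}, {o: [0.0005, -0.0006, 0.0024], t: [-0.05, 0.06, -0.07]}, {o: [0.0005, -0.0006, 0.0024], t: [-0.05, 0.06, -0.07]}]
```

send_rows:
  rows:
    - {"offset": [0.001,-0.002,0.005],"twist": [0,0,-0.2]}
    - {"offset": [0.001,-0.001,0.004],"twist": [0,0,0]}
    - {"offset": [0,0,0],"twist": [0,0,0]}
    - {"offset": [0,0,0],"twist": [0,0,0]}
    - {"offset": [0,0,0],"twist": [0,0,0]}
  gripper: 0.04

```text
t: 11.22
ee_pos: [465.3, 249.0, 243.6]
orientation: [-2.575, -1.799, 0.009]
ft_force: [0.6, -0.2, 0.1]
width: 40.2
```

```bash
python3 -c "
from plan import *
plan([465.5,248.5,241],-20,5)"
```

```text
t 11.2167 pos [465.3 249.  243.6] yaw -20.1 rel [-0.2  0.3 -0.1]
[{o: [-0.0001, 0.0001, 0.0005], t: [-0.04, 0.05, -0.02]}, {o: [-0.0001, 0.0001, 0.0005], t: [-0.04, 0.05, -0.02]}, {o: [-0.0001, 0.0001, 0.0005], t: [-0.04, 0.05, -0.02]}, {o: [-0.0001, 0.0001, 0.0005], t: [-0.04, 0.05, -0.02]}, {o: [-0.0001, 0.0001, 0.0005], t: [-0.04, 0.05, -0.02]}]
```

send_rows:
  rows:
    - {"offset": [0,0,0.001],"twist": [0,0,0]}
    - {"offset": [0,0,0],"twist": [0,0,0]}
    - {"offset": [0,0,0],"twist": [0,0,0]}
    - {"offset": [0,0,0],"twist": [0,0,0]}
    - {"offset": [0,0,0],"twist": [0,0,0]}
  gripper: 0.0

```text
t: 11.63
ee_pos: [466.1, 249.3, 243.7]
orientation: [2.574, 1.8, -0.003]
ft_force: [4.3, -1.6, -1.4]
width: 10.0
```

send_rows:
  rows:
    - {"offset": [0,0,0],"twist": [0,0,0]}
    - {"offset": [0,0,0],"twist": [0,0,0]}
    - {"offset": [0,0,0],"twist": [0,0,0]}
    - {"offset": [0,0,0],"twist": [0,0,0]}
    - {"offset": [0,0,0],"twist": [0,0,0]}

```text
t: 12.05
ee_pos: [466.3, 248.6, 243.7]
orientation: [2.575, 1.798, -0.004]
ft_force: [1.0, -1.5, 0.5]
width: 9.5
```

```bash
cat > peel.py <<'E'
import sys
from plan import *
# peel about far corner to angle phi(deg) in n rows from the present pose
def peel(dphi,n,far):
    o=ctrl.get_obs();p=np.array(o["ee_pos"]);M=R.from_rotvec(o["orientation"]);far=np.array(far,float)
    ax=M.as_matrix()[:,0];ax[2]=0;ax/=np.linalg.norm(ax);rows=[]
    print(o["t"],p.round(1),"tilt",np.degrees(np.arccos(-M.as_matrix()[2,2])).round(2),o["ft_force"].round(1) if hasattr(o["ft_force"],"round") else o["ft_force"],o["width"])
    S=R.from_rotvec(ax*dphi/n,degrees=True)
    for i in range(n):
        q=far+S.apply(p-far);rows.append({"o":[round(float(v),4) for v in M.inv().apply(q-p)/1000],"t":[round(float(v),2) for v in (M.inv()*S*M).as_rotvec(degrees=True)]})
        p=q;M=S*M
    for i in range(0,n,5): print(json.dumps(rows[i:i+5]))
    print("end",p.round(1))
E
python3 -c "
from peel import *
peel(14,10,[627.5,190,36])"
```

```text
12.05 [466.3 248.6 243.7] tilt 0.17 [ 1.  -1.5  0.5] 9.471941344940713
[{"o": [-0.0, 0.0051, -0.0041], "t": [1.4, -0.0, -0.0]}, {"o": [-0.0, 0.0051, -0.0041], "t": [1.4, -0.0, -0.0]}, {"o": [-0.0, 0.0051, -0.0041], "t": [1.4, -0.0, -0.0]}, {"o": [-0.0, 0.0051, -0.0041], "t": [1.4, -0.0, -0.0]}, {"o": [-0.0, 0.0051, -0.0041], "t": [1.4, -0.0, -0.0]}]
[{"o": [-0.0, 0.0051, -0.0041], "t": [1.4, -0.0, -0.0]}, {"o": [-0.0, 0.0051, -0.0041], "t": [1.4, -0.0, -0.0]}, {"o": [-0.0, 0.0051, -0.0041], "t": [1.4, -0.0, -0.0]}, {"o": [-0.0, 0.0051, -0.0041], "t": [1.4, -0.0, -0.0]}, {"o": [-0.0, 0.0051, -0.0041], "t": [1.4, -0.0, -0.0]}]
end [518.3 229.6 279. ]
```

send_rows:
  rows:
    - {"offset": [0,0.005,-0.004],"twist": [1.4,0,0]}
    - {"offset": [0,0.005,-0.004],"twist": [1.4,0,0]}
    - {"offset": [0,0.005,-0.004],"twist": [1.4,0,0]}
    - {"offset": [0,0.005,-0.004],"twist": [1.4,0,0]}
    - {"offset": [0,0.005,-0.004],"twist": [1.4,0,0]}

```text
t: 12.47
ee_pos: [490.6, 239.9, 262.6]
orientation: [-2.487, -1.743, 0.115]
ft_force: [0.3, -0.9, 0.6]
width: 9.8
```

```bash
python3 -c "
from peel import *
peel(7,5,[627.5,190,36])"
```

```text
12.4667 [490.6 239.9 262.6] tilt 7.28 [ 0.3 -0.9  0.6] 9.777997705124905
[{"o": [-0.0, 0.0051, -0.0042], "t": [1.4, -0.0, -0.0]}, {"o": [-0.0, 0.0051, -0.0042], "t": [1.4, -0.0, -0.0]}, {"o": [-0.0, 0.0051, -0.0042], "t": [1.4, -0.0, -0.0]}, {"o": [-0.0, 0.0051, -0.0042], "t": [1.4, -0.0, -0.0]}, {"o": [-0.0, 0.0051, -0.0042], "t": [1.4, -0.0, -0.0]}]
end [517.6 230.1 278.6]
```

send_rows:
  rows:
    - {"offset": [0,0.005,-0.004],"twist": [1.4,0,0]}
    - {"offset": [0,0.005,-0.004],"twist": [1.4,0,0]}
    - {"offset": [0,0.005,-0.004],"twist": [1.4,0,0]}
    - {"offset": [0,0.005,-0.004],"twist": [1.4,0,0]}
    - {"offset": [0,0.005,-0.004],"twist": [1.4,0,0]}

```text
t: 12.88
ee_pos: [517.9, 230.6, 279.0]
orientation: [-2.395, -1.681, 0.218]
ft_force: [-0.4, 0.6, -0.6]
width: 9.9
```

send_rows:
  rows:
    - {"offset": [0,0,0],"twist": [0,0,0]}
    - {"offset": [0,0,0],"twist": [0,0,0]}
    - {"offset": [0,0,0],"twist": [0,0,0]}
    - {"offset": [0,0,0],"twist": [0,0,0]}
    - {"offset": [0,0,0],"twist": [0,0,0]}

```text
t: 13.3
ee_pos: [517.8, 230.8, 278.7]
orientation: [-2.395, -1.681, 0.216]
ft_force: [0.8, -0.7, -0.7]
width: 9.6
```

Run:
```python
from peel import *
peel(1,5,[627.5,190,36])
for c in ("wrist","scene"):
    im,d=optics.get_image(c);ci=optics.camera_info(c);cv2.imwrite(f"pics/{c}4.png",im)
a=cv2.imread("pics/wrist4.png");b=cv2.imread("pics/scene4.png")[120:270,300:540]
cv2.imwrite("pics/c4.png",np.vstack([cv2.resize(a,(480,300)),cv2.resize(b,(480,300),interpolation=cv2.INTER_CUBIC)]))
```

```text
13.3 [517.8 230.8 278.7] tilt 14.58 [ 0.8 -0.7 -0.7] 9.64193263175107
[{"o": [-0.0, 0.0007, -0.0006], "t": [0.2, -0.0, -0.0]}, {"o": [-0.0, 0.0007, -0.0006], "t": [0.2, -0.0, -0.0]}, {"o": [-0.0, 0.0007, -0.0006], "t": [0.2, -0.0, -0.0]}, {"o": [-0.0, 0.0007, -0.0006], "t": [0.2, -0.0, -0.0]}, {"o": [-0.0, 0.0007, -0.0006], "t": [0.2, -0.0, -0.0]}]
end [521.8 229.4 280.7]
```

View pics/c4.png

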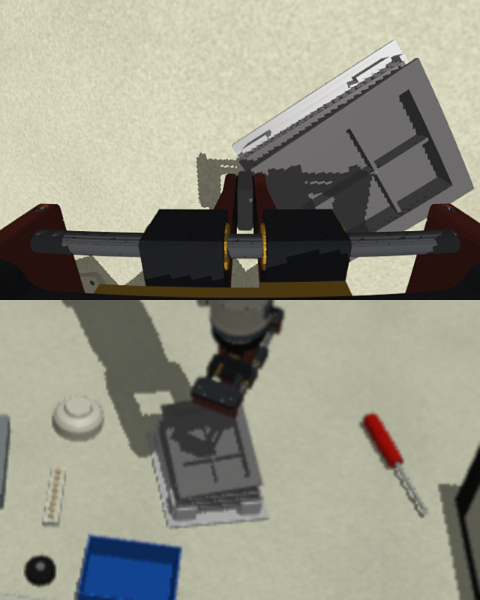

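The tab is held between the fingers at about (245,190) in the upper half. The tray is tipped with them and its far edge is still at the stack. I'll check the tip by depth before lifting.

Run:
```python
from look import *
from cloud import cloud
im,d,ci=look("w5",{"tray_far":36,"tray_tab":112,"stack_far":36})
W=cloud("w5").reshape(-1,3);W=W[~np.isnan(W[:,0])]
n=W[(abs(W[:,0]-560)<60)&(abs(W[:,1]-215)<60)&(W[:,2]>35)&(W[:,2]<130)]
# RANSAC plane on tray floor/rim
rng=np.random.default_rng(0);best=(0,)
for _ in range(500):
    a,b,c=n[rng.choice(len(n),3)];m=np.cross(b-a,c-a);l=np.linalg.norm(m)
    if l<100: continue
    m/=l;k=(abs((n-a)@m)<1.5).sum()
    if k>best[0]: best=(k,m*np.sign(m[2]),a)
k,m,a=best;print(k,len(n),"tilt",np.arccos(m[2]).round(3),"at far z",a[2]-(m[0]*(627.5-a[0])+m[1]*(190-a[1]))/m[2],"at tab z",a[2]-(m[0]*(470-a[0])+m[1]*(247-a[1]))/m[2])
```

```text
tray_far 0.71 [590.6 233.8] [624.  189.4  36. ]
tray_tab 0.74 [324.3 265.6] [473.2 240.9 112. ]
15982 32729 tilt 0.258 at far z 37.31056558511883 at tab z 81.43072223488127
```

Tilt is 0.258 rad with the far corner down. Lifting.

Run:
```python
from plan import *
o=ctrl.get_obs();M=R.from_rotvec(o["orientation"]);print(M.inv().apply([0,0,10]).round(2),"mm tool per 10 mm up")
```

```text
[-0.01 -2.52 -9.68] mm tool per 10 mm up
```

send_rows:
  rows:
    - {"offset": [0,-0.002,-0.006],"twist": [0,0,0]}
    - {"offset": [0,-0.002,-0.008],"twist": [0,0,0]}
    - {"offset": [0,-0.002,-0.008],"twist": [0,0,0]}
    - {"offset": [0,-0.002,-0.008],"twist": [0,0,0]}
    - {"offset": [0,-0.002,-0.008],"twist": [0,0,0]}

```text
t: 14.02
ee_pos: [517.0, 230.6, 320.0]
orientation: [-2.394, -1.679, 0.223]
ft_force: [0.5, -0.5, -1.2]
width: 9.9
```

send_rows:
  rows:
    - {"offset": [0,-0.003,-0.01],"twist": [0,0,0]}
    - {"offset": [0,-0.003,-0.01],"twist": [0,0,0]}
    - {"offset": [0,-0.003,-0.01],"twist": [0,0,0]}
    - {"offset": [0,-0.003,-0.01],"twist": [0,0,0]}
    - {"offset": [0,-0.003,-0.01],"twist": [0,0,0]}

```text
t: 14.43
ee_pos: [515.2, 231.4, 379.0]
orientation: [-2.395, -1.679, 0.22]
ft_force: [0.1, 1.0, -1.2]
width: 9.9
```

Run:
```python
from look import *
im,d,ci=look("w6",{"tray_centre":140})
# nominal tray centre in tool frame: -163-? grasp: tab centre 171.2 mm ahead of TCP (243.7-72.5), centre 27 mm further, 86 mm along tool y
o=ctrl.get_obs();M=R.from_rotvec(o["orientation"]);print("tray c",np.array(o["ee_pos"])+M.apply([0,86,198]),o["width"])
c=np.array([601.8,-219.5]);a=np.radians(7.3);
g=np.array([606,-257.])
s=np.radians(-20);tcp=np.append(g-86*np.array([np.cos(s),np.sin(s)]),140+198);print("tcp goal",tcp)
plan(tcp+[0,0,20],-20,20)
im2,d2=optics.get_image("top");cv2.imwrite("pics/top6.png",im2)
a=cv2.imread("pics/top6.png")[110:290,210:460]
cv2.imwrite("pics/c6.png",np.vstack([cv2.resize(im,(480,300)),cv2.resize(a,(400,288),interpolation=cv2.INTER_CUBIC)[:,:].__class__(0) if 0 else cv2.resize(a,(480,300),interpolation=cv2.INTER_CUBIC)]))
```

```text
tray_centre 0.73 [468.8 238.9] [547.2 206.1 140. ]
tray c [547.25719772 220.19405347 166.83490255] 10.094184285645452
tcp goal [ 525.18643461 -227.58626767  338.        ]
t 14.5333 pos [515.8 231.6 380.1] yaw -19.9 rel [-14.6   0.    0.1]
[{o: [-0.0214, 0.0083, -0.001], t: [-0.73, 0.0, 0.01]}, {o: [-0.0214, 0.0083, -0.0009], t: [-0.73, 0.0, 0.01]}, {o: [-0.0214, 0.0083, -0.0008], t: [-0.73, 0.0, 0.01]}, {o: [-0.0214, 0.0083, -0.0007], t: [-0.73, 0.0, 0.01]}, {o: [-0.0214, 0.0083, -0.0006], t: [-0.73, 0.0, 0.01]}]
[{o: [-0.0214, 0.0083, -0.0005], t: [-0.73, 0.0, 0.01]}, {o: [-0.0214, 0.0083, -0.0004], t: [-0.73, 0.0, 0.01]}, {o: [-0.0214, 0.0083, -0.0003], t: [-0.73, 0.0, 0.01]}, {o: [-0.0214, 0.0083, -0.0002], t: [-0.73, 0.0, 0.01]}, {o: [-0.0214, 0.0083, -0.0001], t: [-0.73, 0.0, 0.01]}]
[{o: [-0.0214, 0.0083, 0.0001], t: [-0.73, 0.0, 0.01]}, {o: [-0.0214, 0.0083, 0.0002], t: [-0.73, 0.0, 0.01]}, {o: [-0.0214, 0.0083, 0.0003], t: [-0.73, 0.0, 0.01]}, {o: [-0.0214, 0.0083, 0.0004], t: [-0.73, 0.0, 0.01]}, {o: [-0.0214, 0.0083, 0.0005], t: [-0.73, 0.0, 0.01]}]
[{o: [-0.0214, 0.0083, 0.0006], t: [-0.73, 0.0, 0.01]}, {o: [-0.0214, 0.0083, 0.0007], t: [-0.73, 0.0, 0.01]}, {o: [-0.0214, 0.0083, 0.0008], t: [-0.73, 0.0, 0.01]}, {o: [-0.0214, 0.0083, 0.0009], t: [-0.73, 0.0, 0.01]}, {o: [-0.0214, 0.0083, 0.001], t: [-0.73, 0.0, 0.01]}]
```

View pics/c6.png

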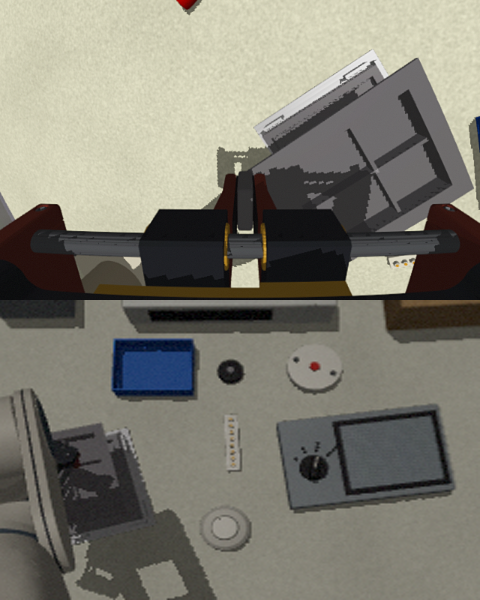

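The tray is clear of the stack, which is still in its holder at (110,480), and the knob still points at three dots (316,450). Carrying it over and levelling on the way.

send_rows:
  rows:
    - {"offset": [-0.01,0.004,-0.001],"twist": [-0.6,0,0]}
    - {"offset": [-0.015,0.006,-0.001],"twist": [-0.9,0,0]}
    - {"offset": [-0.021,0.008,-0.001],"twist": [-0.9,0,0]}
    - {"offset": [-0.021,0.008,-0.001],"twist": [-0.9,0,0]}
    - {"offset": [-0.021,0.008,-0.001],"twist": [-0.9,0,0]}

```text
t: 15.0
ee_pos: [516.7, 132.9, 373.2]
orientation: [-2.445, -1.726, 0.161]
ft_force: [0.2, 0.1, -1.4]
width: 9.9
```

send_rows:
  rows:
    - {"offset": [-0.021,0.008,0],"twist": [-0.8,0,0]}
    - {"offset": [-0.021,0.008,0],"twist": [-0.8,0,0]}
    - {"offset": [-0.021,0.008,0],"twist": [-0.8,0,0]}
    - {"offset": [-0.021,0.008,0],"twist": [-0.8,0,0]}
    - {"offset": [-0.021,0.008,0],"twist": [-0.8,0,0]}

```text
t: 15.42
ee_pos: [515.2, 8.7, 363.6]
orientation: [-2.498, -1.762, 0.111]
ft_force: [1.4, -0.1, -0.2]
width: 10.1
```

send_rows:
  rows:
    - {"offset": [-0.021,0.008,0],"twist": [-0.8,0,0]}
    - {"offset": [-0.021,0.008,0],"twist": [-0.8,0,0]}
    - {"offset": [-0.021,0.008,0],"twist": [-0.8,0,0]}
    - {"offset": [-0.021,0.008,0],"twist": [-0.8,0,0]}
    - {"offset": [-0.021,0.008,0],"twist": [-0.8,0,0]}

```text
t: 15.83
ee_pos: [512.0, -115.4, 357.5]
orientation: [-2.548, -1.795, 0.06]
ft_force: [-0.6, 0.2, -0.7]
width: 10.1
```

```bash
python3 -c "
from plan import *
plan([525,-227.5,345],-20,10)"
```

```text
t 15.8333 pos [ 512.  -115.4  357.5] yaw -19.7 rel [-2.4  1.   0.3]
[{o: [-0.0101, 0.0051, 0.0012], t: [-0.24, 0.1, 0.03]}, {o: [-0.0101, 0.0051, 0.0012], t: [-0.24, 0.1, 0.03]}, {o: [-0.0101, 0.0051, 0.0012], t: [-0.24, 0.1, 0.03]}, {o: [-0.0101, 0.0051, 0.0012], t: [-0.24, 0.1, 0.03]}, {o: [-0.0101, 0.0051, 0.0012], t: [-0.24, 0.1, 0.03]}]
[{o: [-0.0101, 0.0051, 0.0012], t: [-0.24, 0.1, 0.03]}, {o: [-0.0101, 0.0051, 0.0012], t: [-0.24, 0.1, 0.03]}, {o: [-0.0101, 0.0051, 0.0012], t: [-0.24, 0.1, 0.03]}, {o: [-0.0101, 0.0051, 0.0012], t: [-0.24, 0.1, 0.03]}, {o: [-0.0101, 0.0051, 0.0012], t: [-0.24, 0.1, 0.03]}]
```

send_rows:
  rows:
    - {"offset": [-0.018,0.009,0.002],"twist": [-0.4,0.2,0]}
    - {"offset": [-0.017,0.009,0.002],"twist": [-0.4,0.2,0]}
    - {"offset": [-0.015,0.008,0.002],"twist": [-0.4,0.2,0]}
    - {"offset": [-0.013,0.007,0.002],"twist": [-0.3,0.1,0]}
    - {"offset": [-0.01,0.005,0.001],"twist": [-0.2,0.1,0]}

```text
t: 16.25
ee_pos: [516.4, -208.6, 344.1]
orientation: [-2.565, -1.799, 0.025]
ft_force: [-0.6, 0.2, -1.4]
width: 9.5
```

```bash
python3 -c "
from plan import *
plan([525,-227.5,342],-20,5)"
```

```text
t 16.25 pos [ 516.4 -208.6  344.1] yaw -19.9 rel [-0.9  0.5  0.1]
[{o: [-0.003, 0.0029, 0.0004], t: [-0.18, 0.09, 0.02]}, {o: [-0.003, 0.0029, 0.0004], t: [-0.18, 0.09, 0.02]}, {o: [-0.003, 0.0029, 0.0004], t: [-0.18, 0.09, 0.02]}, {o: [-0.003, 0.0029, 0.0004], t: [-0.18, 0.09, 0.02]}, {o: [-0.003, 0.0029, 0.0004], t: [-0.18, 0.09, 0.02]}]
```

send_rows:
  rows:
    - {"offset": [-0.006,0.006,0],"twist": [-0.3,0.2,0]}
    - {"offset": [-0.004,0.004,0],"twist": [-0.3,0.1,0]}
    - {"offset": [-0.002,0.003,0],"twist": [-0.2,0.1,0]}
    - {"offset": [0,0,0],"twist": [0,0,0]}
    - {"offset": [0,0,0],"twist": [0,0,0]}

```text
t: 16.67
ee_pos: [522.9, -228.7, 342.2]
orientation: [-2.573, -1.798, 0.006]
ft_force: [-0.3, 0.7, -0.9]
width: 9.8
```

send_rows:
  rows:
    - {"offset": [0,0,0],"twist": [0,0,0]}
    - {"offset": [0,0,0],"twist": [0,0,0]}
    - {"offset": [0,0,0],"twist": [0,0,0]}
    - {"offset": [0,0,0],"twist": [0,0,0]}
    - {"offset": [0,0,0],"twist": [0,0,0]}

```text
t: 17.08
ee_pos: [523.1, -226.2, 342.5]
orientation: [-2.57, -1.802, 0.006]
ft_force: [0.4, -0.2, -1.4]
width: 9.9
```

Run:
```python
from look import *
from cloud import cloud,rect
im,d,ci=look("w7",{"tray_centre":140,"tray_far":130})
W=cloud("w7").reshape(-1,3);W=W[~np.isnan(W[:,0])]
n=W[(abs(W[:,0]-606)<100)&(abs(W[:,1]+257)<100)&(W[:,2]>120)&(W[:,2]<175)]
A=np.c_[n[:,:2],np.ones(len(n))]
for _ in range(8):
    k=np.linalg.lstsq(A,n[:,2],rcond=None)[0];r=abs(n[:,2]-A@k)<4+0*A[:,0];A,n=(A[r],n[r]) if r.sum()>500 else (A,n)
print("tray tilt",np.arctan(np.hypot(*k[:2])).round(3),"n",len(n),"mean z",n[:,2].mean().round(1))
im2,d2=optics.get_image("top");np.save("top.npy",d2);T=cloud("top").reshape(-1,3);T=T[~np.isnan(T[:,0])]
n=T[(T[:,2]>130)&(T[:,2]<160)&(abs(T[:,0]-606)<110)&(abs(T[:,1]+257)<110)];print("top tray",len(n),n.mean(0),rect(n[:,:2]))
n=T[(abs(T[:,2]-46)<6)&(abs(T[:,0]-547)<100)&(abs(T[:,1]-216)<100)];print("stack",len(n),np.median(n[:,2]),rect(n[:,:2]))
im3,d3=optics.get_image("scene");cv2.imwrite("pics/s7.png",np.vstack([cv2.resize(im,(480,300)),cv2.resize(im3[110:310,150:470],(480,300),interpolation=cv2.INTER_CUBIC)]))
o=ctrl.get_obs();plan([525,-227.5,342],-20,5);print(np.abs(o["qvel"]).max(),o["width"],o["ft_force"])
```

```text
tray_centre 0.69 [469.6 240.6] [ 603.4 -260.5  140. ]
tray_far 0.67 [589.  234.1] [ 685.4 -290.8  130. ]
tray_far 0.42 [356.2  62. ] [ 570.6 -138.5  130. ]
tray tilt 0.138 n 7895 mean z 147.0
top tray 956 [ 640.61953143 -234.03624512  146.47540284] (array([ 620.4, -253.3]), array([120.6, 121.4]), 15.4)
stack 586 44.75081959715578 (array([547.1, 216.3]), array([160.6, 121.1]), 15.6)
t 17.3333 pos [ 523.1 -226.5  342.4] yaw -19.9 rel [-0.3  0.1  0.1]
[{o: [-0.0001, 0.0004, 0.0001], t: [-0.05, 0.02, 0.01]}, {o: [-0.0001, 0.0004, 0.0001], t: [-0.05, 0.02, 0.01]}, {o: [-0.0001, 0.0004, 0.0001], t: [-0.05, 0.02, 0.01]}, {o: [-0.0001, 0.0004, 0.0001], t: [-0.05, 0.02, 0.01]}, {o: [-0.0001, 0.0004, 0.0001], t: [-0.05, 0.02, 0.01]}]
0.0032806488337800742 10.001821268030731 [-0.86649092  0.06320019 -1.33079   ]
```

View pics/s7.png

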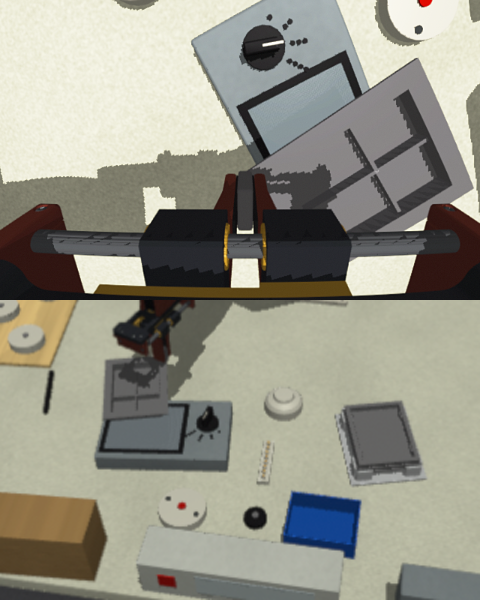

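The tray hangs above the glass with the tab between the fingers (245,200). The knob points at the three-dot row (298,40) and the stack is in its holder. One more check of the tray's tilt on the saved depth.

Run:
```python
from cloud import *
W=cloud("w7").reshape(-1,3);W=W[~np.isnan(W[:,0])]
n=W[(abs(W[:,0]-620)<70)&(abs(W[:,1]+257)<70)&(W[:,2]>120)&(W[:,2]<175)];rng=np.random.default_rng(0);best=(0,)
for _ in range(800):
    a,b,c=n[rng.choice(len(n),3)];m=np.cross(b-a,c-a);l=np.linalg.norm(m)
    if l<100: continue
    m/=l;k=(abs((n-a)@m)<1.5).sum()
    if k>best[0]: best=(k,abs(m[2]),a)
print(best[0],len(n),"tilt",np.arccos(best[1]),best[2])
if np.arccos(best[1])<0.12: print(ctrl.close_job())
```

```text
16387 36395 tilt 0.007330769879943958 [ 630.44049963 -239.50465053  138.05126636]
the job is handed in; nothing more can be done
None
```

I turned the selector to three dots and peeled the top tray off the stack by its tab. The job was handed in at about t = 17 s, with the tray held level above the scanner's glass. No verdict was reported.

- **Selector:** the bar angle from depth puts it at about 1.22 rad. It still pointed at the three-dot row in the last pictures.
- **Peel:** the tab was raised about 44 mm. The tray was tipped 0.258 rad with its far corner still down in the stack.
- **Final pose of the tray:** its centre is about 4 mm sideways from the glass centre and about 104 mm above it (tool-pose estimate). The tab was still in the fingers (opening 10 mm) and the arm was still.
- **Level:** my first rough plane fit gave a tilt of 0.138 rad, because it mixed the tray's floor and rim with finger points. A sturdier fit on the same depth data gave 0.007 rad, which agrees with the level tool.
- **Stack:** it measured within about 1 mm of where it started.
- **Other things on the table:** those visible in the pictures looked unmoved. I did not measure them again, and the screwdriver was outside the last view.
- **Network miss:** one low-confidence report (0.42) put the tray's far corner near the knob. It disagreed with everything else, so I ignored it.

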